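# Clamp the gift tin in the strapping clamp

## Task

Take the round gift tin by its wooden knob and stand it on the bed of the strapping clamp, between the two rubber posts and the rubber nose. Then turn the star wheel clockwise, pushing one red spoke after another with the side of the gripper, until the nose holds the tin firmly against both posts - gently, so that the thin tin is not dented - and leave it clamped. Leave the jar, the cup and the palette knife alone.

Things in the scene. Friction and masses are not known exactly. Their poses are not given: they have to be found in the camera images.
- clamp: Bench strapping clamp, fixed to the counter at another place and yaw each time. Origin on the counter top, z up; its y axis is the clamping direction, from nose to posts. Aluminium bed 170 x 400 mm, 12 mm thick (x -85..85, y -315..85 mm). Green gearbox, 105 x 100 mm, 78 mm high, under the star wheel at y = -215 mm.
- nest (a point): Nominal place of the tin, on top of the bed, at clamp x 0, y 0, z 12 mm; clamp axes. Two upright black rubber posts, 20 mm diameter, 42 mm high, stand at x +-42, y 56 mm from it, but are set by hand up to 7 mm nearer or farther in y, unmeasured: the tin's seat must be felt. A tin set down 15 mm short (y -15 mm) always clears the posts and the open nose; the nose then slides it to them.
- nose_rest (a point): Fixed point on the clamp, clamp x 0, y -101, z 34 mm: about where the middle of the orange rubber nose's face is at wheel 0 (54 wide, 36 mm high). The nose goes 18 mm per rad of wheel towards clamp +y. It is screwed out by hand, up to 6 mm more or less, unmeasured, and sprung at 3 N per mm: tin seated, its force rises about 54 N per rad. Firm is over 7 N (aim at 12); 20 N dents the tin.
- guard_edge (a point): Middle of the orange edge of the clear guard over the wheel, clamp x 0, y -223, z 134 mm. The roof (125 to 134 mm above the counter, x -88..88) runs from this edge to y -112 mm, over the hub and the half of the wheel nearest the tin, down to a clear wall and two steel posts at y -115 mm. Spokes can be pushed only on the open side, y below -223 mm.
- hub (a point): Centre of the star wheel, at the middle height of its spokes: clamp x 0, y -215, z 108 mm; clamp axes. Five level round spokes with red sleeves (15 mm thick to the eye, 12 mm solid), 72 degrees apart, reach 85 mm from the hub. With the wheel joint at 0 one spoke points along the clamp's -y. Below the spokes is 24 mm of room over the gearbox, 96 mm over the bed beside it.
- wheel (a joint): Wheel turn, rad, 0 to 3.6, growing clockwise from above (on the open side spokes go to clamp -x); starts at 0 to 0.8. Stays where left. Pushing square on a spoke 66 mm from the hub takes about 5.5 N while free, up to 1 N more while the nose slides the tin, about 9 N when it is firm; over 11 N dents it (more, nearer the hub). Feel it in slow motion: at rest the force eases off.
- tin: Closed round gift tin, blue with brass-coloured lid band, 120 mm diameter, 56 mm high to the lid, about 350 g. Origin in the centre of its underside, z up.
- tin_knob (a point): The same tin's upright round wooden knob, 26 mm diameter, from 56 to 96 mm above the tin's underside; this point is on its axis 80 mm above the underside. Grip it here, fingertips kept above the lid.
- jar: Amber glass jar with a white cap, 64 mm diameter, 100 mm high; a bystander, origin in the centre of its underside.
- cup: White cup, 72 mm diameter, 85 mm high; a bystander, origin in the centre of its underside.
- palette: Palette knife with a wooden handle, 240 mm long, lying flat; a bystander.
There are look-alikes about, which are no part of the job. What is meant by the tin is not green, purple or turquoise, and is the larger of those in its own colour.

How it is judged:
By the outcome, as a careful person would: the job done as asked, in the order asked, and still so for the second after the job is handed in, with the robot touching nothing.
It also fails if it takes over 72 s, if anything falls off the work surface, if the arm or the gripper's body presses on something with over 40 N, if the wrist force passes 120 N, or if a joint passes its speed limit or range.

## Robot

A 6-joint arm with a two-finger parallel gripper is mounted at the origin on the work surface. World frame = base frame: x ahead of the robot, y to its left, z up, the work surface at z = 0. Lengths are in mm, angles in rad, forces in N, time in s.
With the tool pointing down it reaches from about 425 to 950 mm from the base axis. Payload 3.5 kg.
Tool frame: the origin (TCP) lies on the centre line of the jaws, within the pads' length; the fingertips stand 25 mm ahead of it and the grasp point (between the pads) lies 6 mm ahead of it; z points along the fingers, y is the direction in which the jaws open and shut (so a half turn about z gives the same grasp; the last joint's range is limited). The gripper opens to 85 mm and grips with 20 to 120 N. Pads are 22 mm wide; open, the fingers measure 114 mm over their backs; the gripper's body (76 mm by 85 mm) begins 54 mm behind the grasp point. The pads swing forward as they close: fully open they stand 13 mm farther back than shut.
Start: joints at [1.156, 0.286, 1.577, -0, 1.279, -0.15], TCP at [176.622, 651.468, 256.325] pointing down, gripper open.
Joint ranges: [-2.77, 2.77], [-0.9, 2.22], [0.21, 2.48], [-1.53, 4.67], [0.24, 2.81], [-2.84, 2.84]. Speed limits (rad/s): [2.79, 2.79, 3.14, 3.14, 3.14, 3.14].

## Interface

Orientations are given as a rotation vector (axis times angle).
In Python, from rig import * gives the robot as it stands. Calls block until the motion is done:
- move_pose(position, orientation): joint-space move of the TCP to a pose.
- servo_line(position, ori=None, velocity=150): straight line of the TCP; ori=None keeps the orientation; velocity is the mean speed in mm/s.
- goto_joints(angles): joint-space move.
- gripper_to(opening): finger opening in mm; the grip force is fixed at half the most; returns when the fingers have stopped.
- wait(seconds).
- ik(position, orientation): joint angles nearest the present ones, or None.
- grab_frame(name): name is "scene" or "top" or "wrist"; returns a dict with "pixels" (400x640x3 uint8, red, green, blue), "camera_matrix" (3x3 intrinsics, pixels), "R" (3x3) and "t" (3): a world point X has camera coordinates R X + t. Camera axes: x right, y down, z forward; pixel columns grow to the right and rows downward; lengths in mm; the calibration is good to about 2 mm. A picture is of the moment at which its call begins. There is no depth.
A pose or a line that the arm cannot do raises Unreachable and nothing moves.
- job_done(): hands the job in, once; it reports no verdict.
Trained networks look in the newest picture that a camera, given by its name, has taken for a name from the list of things; names that differ only in an ending like _2 or _b are one class to them, and where a whole thing is asked for, a point or a joint stands for the part that bears it (a point fixed in the world has none). Each returns a list of dicts, best first, with "score" (0 to 1); they miss things now and then, are a little off and sometimes report something else, mostly with a low value. They report only what shows in the picture. A call takes as long as a camera call. They do not tell look-alikes from the thing itself.
- trace(camera, query): "pixels" (400x640 bool, what is visible of it) and "box" ([left, top, width, height] in pixels, round what is visible of it).
- landmark_of(camera, query): "xy" ([column, row] in pixels: a listed point, or the origin of a listed thing).
Readings, each from a call of its own:
- read_time(): time.
- read_joint_positions(): joint angles.
- read_dq(): joint speeds.
- read_tau(): joint torques, N m.
- read_tcp_pos(): TCP position.
- read_eef_rot(): TCP orientation.
- read_wrist_force(): force on the tool from outside, world axes, zero at the start.
- read_torque(): the same for the moment, N m.
- read_finger_gap(): finger opening in mm.
Only numpy, scipy, OpenCV 4.12 (cv2) and the standard library are available. Lean on these libraries where they do the work, as an engineer would, in place of code of your own. Each camera call takes 0.05 s, during which the arm holds its last target.

## Working session

There is one attempt and no reset: what is moved stays moved. The work goes in short steps, each a Python script; the robot and the scene stay as the last script left them, time stands still between calls to the robot, and variables do not carry over. Pictures are saved under pics/ and viewed, and the job is handed in when it is done.

```bash
ls; mkdir -p pics; cat > h.py <<'E'
from rig import *
import numpy as np, cv2
from scipy.spatial.transform import Rotation as Ro
def save(n,f,crop=None,s=1):
    im=f["pixels"][:,:,::-1]
    if crop: l,t,w,h=crop; im=im[t:t+h,l:l+w]
    cv2.imwrite(f"pics/{n}.png",cv2.resize(im,None,fx=s,fy=s,interpolation=cv2.INTER_CUBIC))
def ray(f,xy):
    K,R,t=[np.array(f[k],float) for k in("camera_matrix","R","t")]
    c=-R.T@t; d=R.T@np.linalg.inv(K)@np.array([xy[0],xy[1],1.]); return c,d
def atz(f,xy,z):
    c,d=ray(f,xy); return c+d*(z-c[2])/d[2]
def proj(f,X):
    K,R,t=[np.array(f[k],float) for k in("camera_matrix","R","t")]
    p=K@(R@np.array(X,float)+t); return p[:2]/p[2]
def tri(obs):
    A=np.zeros((3,3));b=np.zeros(3)
    for f,xy in obs:
        c,d=ray(f,xy); d=d/np.linalg.norm(d); P=np.eye(3)-np.outer(d,d); A+=P;b+=P@c
    return np.linalg.solve(A,b)
E
python3 - <<'E'
from h import *
F={}
for c in("scene","top","wrist"):
    f=grab_frame(c);F[c]=f;save(c+"0",f)
    print(c,(-np.array(f["R"]).T@np.array(f["t"])).round())
    for q in("tin","clamp"):
        print(q,[(round(d["score"],2),d["box"]) for d in trace(c,q)])
    for q in("tin","tin_knob","nest","nose_rest","guard_edge","hub","jar","cup","palette","clamp"):
        print(q,[(round(d["score"],2),np.round(d["xy"],1).tolist()) for d in landmark_of(c,q)])
print(read_time(),read_wrist_force(),read_eef_rot())
import pickle;pickle.dump(F,open("F0.pkl","wb"))
E
```

```text
pics
scene [1050.  773. 1382.]
tin [(0.89, [421.1, 221.0, 37.1, 36.9]), (0.77, [447.2, 274.0, 40.0, 34.3]), (0.7, [380.0, 253.8, 35.1, 37.6]), (0.5, [288.7, 141.8, 23.0, 14.0])]
clamp [(0.97, [279.1, 146.6, 81.6, 96.4])]
tin [(0.95, [364.5, 307.3]), (0.82, [396.4, 270.9]), (0.74, [341.4, 269.7]), (0.59, [466.0, 297.9]), (0.2, [303.9, 156.3])]
tin_knob [(0.92, [469.4, 283.4]), (0.86, [400.4, 261.3]), (0.77, [339.2, 262.3]), (0.71, [440.3, 232.8]), (0.57, [367.3, 300.9])]
nest [(0.6, [332.8, 215.6]), (0.6, [332.3, 219.3])]
nose_rest [(0.75, [321.9, 192.5])]
guard_edge [(0.73, [306.7, 154.8]), (0.72, [332.0, 217.5])]
hub [(0.92, [306.1, 162.5])]
jar [(0.73, [267.9, 132.0])]
cup [(0.86, [284.6, 264.4]), (0.24, [249.0, 211.1]), (0.23, [332.4, 214.5])]
palette [(0.84, [251.7, 213.0])]
clamp [(0.83, [333.4, 214.7])]
top [ 383.   16. 1647.]
tin [(0.95, [252.5, 165.6, 21.5, 25.0]), (0.86, [209.8, 162.8, 25.6, 23.0]), (0.82, [221.4, 251.3, 31.8, 36.9]), (0.65, [165.9, 238.7, 34.2, 33.0]), (0.58, [217.8, 196.9, 34.5, 37.6])]
clamp [(0.58, [293.1, 178.6, 109.9, 48.7])]
tin [(0.89, [223.2, 177.6]
[... 156 characters left out ...]
 (0.7, [216.1, 174.5]), (0.63, [181.1, 254.3])]
nest [(0.68, [313.0, 203.9])]
nose_rest [(0.73, [343.0, 203.9])]
guard_edge [(0.59, [380.1, 204.6]), (0.24, [368.0, 135.6])]
hub [(0.73, [376.2, 206.6])]
jar []
cup [(0.56, [298.1, 136.8])]
palette [(0.7, [366.6, 135.2])]
clamp [(0.87, [315.0, 204.4])]
wrist [104. 672. 372.]
tin [(0.9, [67.9, 252.9, 111.4, 71.7]), (0.79, [225.8, 249.0, 95.3, 95.4]), (0.56, [141.9, 369.7, 28.6, 30.0])]
clamp []
tin [(0.91, [278.2, 285.4]), (0.85, [137.2, 290.4])]
tin_knob [(0.57, [269.9, 323.6])]
nest []
nose_rest []
guard_edge []
hub []
jar []
cup []
palette []
clamp []
1.95 [ 0.39522992  0.45641536 -0.52345949] [ 4.14660732e-01  3.11410619e+00 -4.44003064e-05]
```

View pics/scene0.png

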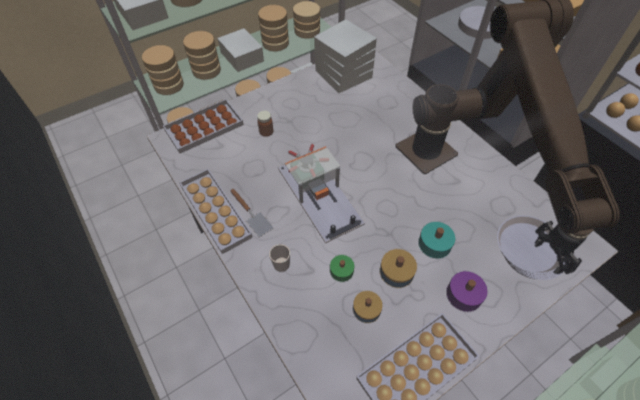

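View pics/top0.png

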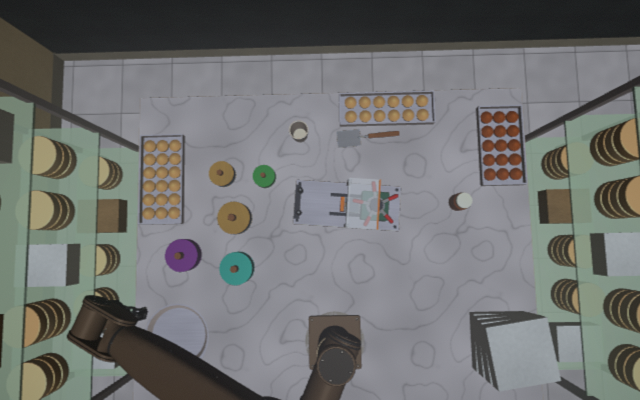

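```bash
python3 - <<'E'
from h import *
import pickle
F=pickle.load(open("F0.pkl","rb"))
save("s_crop",F["scene"],(240,120,270,200),2.9)
save("t_crop",F["top"],(150,110,270,190),2.9)
f=F["top"]
for n,xy,z in(("nest",(313,203.9),12),("nose",(343,203.9),34),("guard",(380.1,204.6),134),("hub",(376.2,206.6),108),("clamp",(315,204.4),0),("k1",(232.4,217),80),("k2",(232.1,271.7),80),("k3",(216.1,174.5),80),("k4",(181,254.3),80),("t1",(236.6,215.8),0),("t2",(243,267.9),0),("t3",(223,177.6),0),("t4",(187,252.5),0)):print("top",n,atz(f,xy,z).round())
f=F["scene"]
for n,xy,z in(("nest",(332.5,217),12),("nose",(321.9,192.5),34),("guard",(306.7,154.8),134),("hub",(306.1,162.5),108),("clamp",(333.4,214.7),0),("k1",(469,283),80),("k2",(400,261),80),("k3",(339,262),80),("k4",(440,233),80),("k5",(367,301),80)):print("scene",n,atz(f,xy,z).round())
E
```

```text
top nest [510.  72.  12.]
top nose [506. -41.  34.]
top guard [ 493. -168.  134.]
top hub [ 488. -157.  108.]
top clamp [509.  64.   0.]
top k1 [463. 364.  80.]
top k2 [266. 365.  80.]
top k3 [621. 424.  80.]
top k4 [332. 551.  80.]
top t1 [471. 366.   0.]
top t2 [274. 341.   0.]
top t3 [620. 418.   0.]
top t4 [336. 555.   0.]
scene nest [523.  60.  12.]
scene nose [501. -44.  34.]
scene guard [ 491. -163.  134.]
scene hub [ 502. -151.  108.]
scene clamp [510.  47.   0.]
scene k1 [328. 551.  80.]
scene k2 [462. 365.  80.]
scene k3 [633. 254.  80.]
scene k4 [276. 359.  80.]
scene k5 [639. 415.  80.]
```

View pics/s_crop.png

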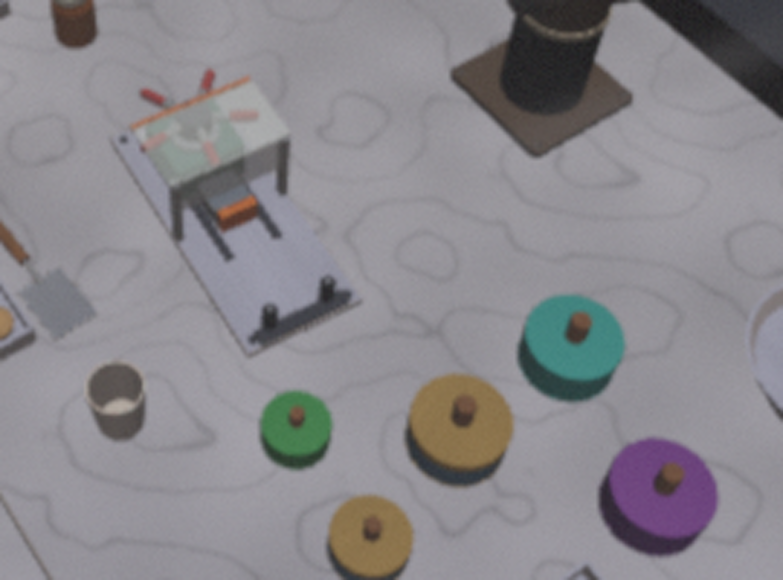

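View pics/t_crop.png

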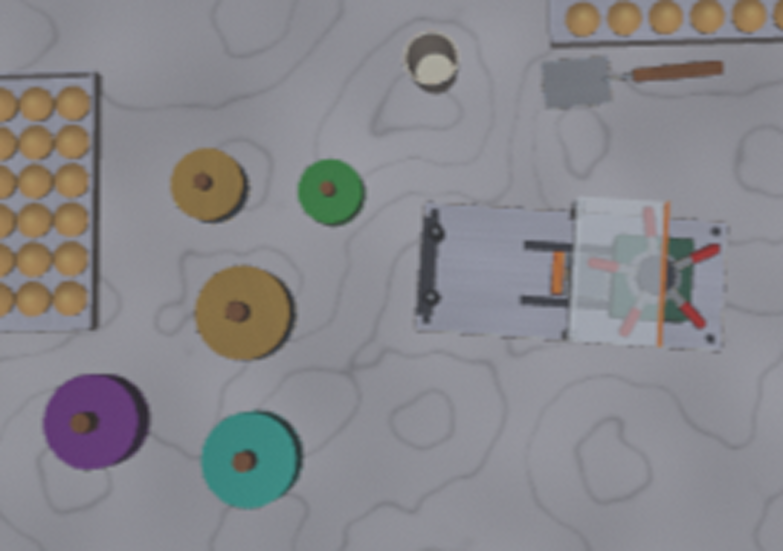

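View pics/wrist0.png

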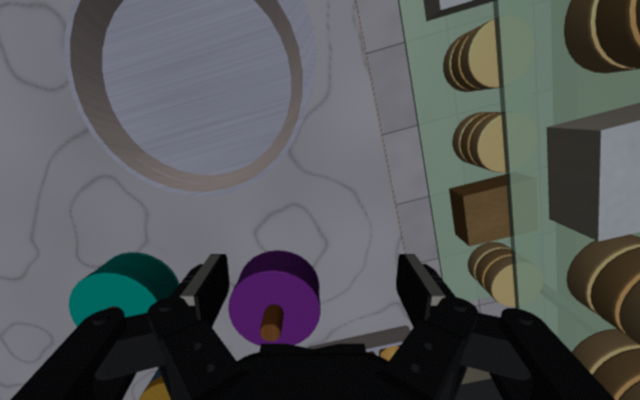

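```bash
python3 - <<'E'
from h import *
import pickle
F=pickle.load(open("F0.pkl","rb"))
f=F["top"]
c=[atz(f,(150+x/2.9,110+y/2.9),12)[:2] for x,y in((427,200),(417,327),(720,350),(728,222))]
print(np.round(c)) # (x+,y+),(x-,y+),(x-,y-),(x+,y-)
M=np.array([(85,85),(-85,85),(-85,-315),(85,-315)],float);P=np.array(c)
A=P-P.mean(0);B=M-M.mean(0);H=B.T@A
yaw=np.arctan2(H[0,1]-H[1,0],H[0,0]+H[1,1]);R=np.array([[np.cos(yaw),-np.sin(yaw)],[np.sin(yaw),np.cos(yaw)]])
o=P.mean(0)-R@M.mean(0);print(yaw,o,(M@R.T+o-P).round(1))
f=F["wrist"];Rt=Ro.from_rotvec(read_eef_rot()).as_matrix();p=np.array(read_tcp_pos())
print(Rt.round(3)); Rc=np.array(f["R"]);cc=-Rc.T@np.array(f["t"])
print("cam in tool",Rt.T@(cc-p),"\n axes",(Rt.T@Rc.T).round(3),f["camera_matrix"])
E
```

```text
[[ 607.  130.]
 [ 440.  146.]
 [ 402. -247.]
 [ 569. -264.]]
-0.09603699133181302 [515.40543403  55.70734762] [[ 1.4  2. ]
 [-0.9  2.8]
 [-1.5 -2.7]
 [ 1.  -2.2]]
[[-0.965  0.262 -0.   ]
 [ 0.262  0.965 -0.   ]
 [-0.    -0.    -1.   ]]
cam in tool [  75.39994127    0.46228344 -116.06383891] 
 axes [[ 0.    -0.955 -0.298]
 [ 1.     0.    -0.   ]
 [ 0.001 -0.298  0.955]] [[288.42781819   0.         312.27714252]
 [  0.         288.42781819 202.257316  ]
 [  0.           0.           1.        ]]
```

```bash
cat >> h.py <<'E'
def down(psi):
    # tool x axis at world heading psi, z down
    c,s=np.cos(psi),np.sin(psi)
    return Ro.from_matrix(np.array([[c,s,0],[s,-c,0],[0,0,-1]])).as_rotvec()
E
python3 - <<'E'
from h import *
import pickle
yaw=-0.096
q=ik([440,-80,300],down(yaw+np.pi));print(q)
move_pose([440,-80,300],down(yaw+np.pi))
f=grab_frame("wrist");save("w1",f);pickle.dump(f,open("w1.pkl","wb"))
for n in("nest","nose_rest","guard_edge","hub","clamp"):
    print(n,[(round(d["score"],2),np.round(d["xy"],1).tolist()) for d in landmark_of("wrist",n)])
R=Ro.from_euler("z",yaw).as_matrix();o=np.array([515.4,55.7,0])
for n,m in(("nest",(0,0,12)),("nose",(0,-101,34)),("guard",(0,-223,134)),("hub",(0,-215,108))):print(n,proj(f,R@m+o).round(1))
print(read_time(),read_wrist_force())
E
```

```text
[-0.40743214 -0.27228103  2.05882122  0.          1.35505246 -1.88222846]
nest [(0.82, [404.6, 212.8])]
nose_rest [(0.62, [341.0, 213.9])]
guard_edge [(0.55, [237.6, 249.0])]
hub [(0.86, [247.3, 241.7]), (0.61, [237.8, 249.1])]
clamp [(0.6, [407.1, 205.6]), (0.59, [406.0, 211.6])]
nest [408.  209.5]
nose [341.2 214.5]
guard [236.6 245.9]
hub [249.1 236. ]
4.9917 [-0.44632068  0.36279687  0.20800778]
```

View pics/w1.png

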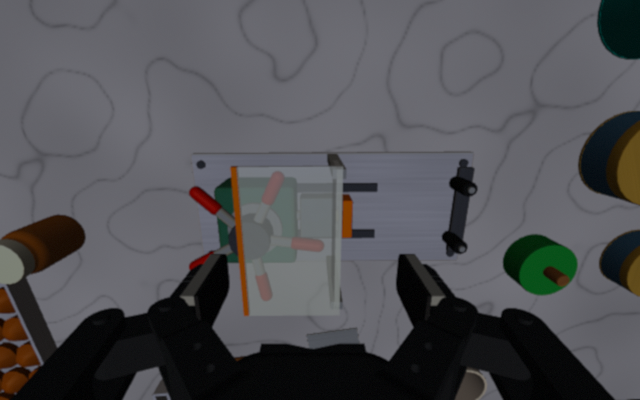

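```bash
python3 - <<'E'
from h import *
import pickle
f=pickle.load(open("w1.pkl","rb"))
f["pixels"]=np.clip(f["pixels"].astype(float)*1.7,0,255).astype(np.uint8)
save("w1c",f,(180,140,150,140),4);save("w1d",f,(340,140,150,140),4)
E
```

```text
(no output)
```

View pics/w1c.png

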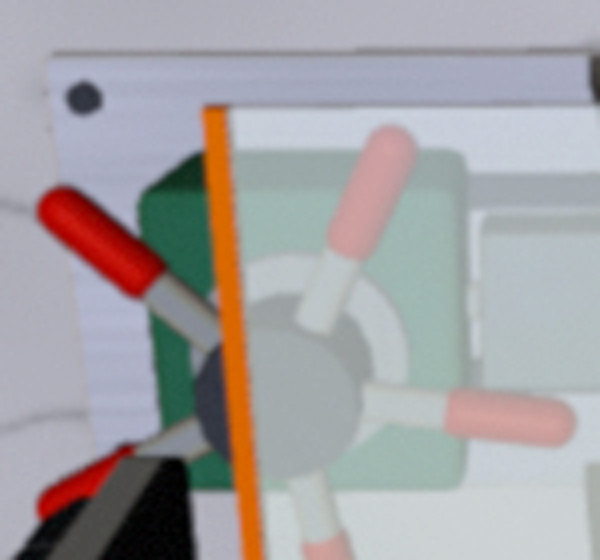

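View pics/w1d.png

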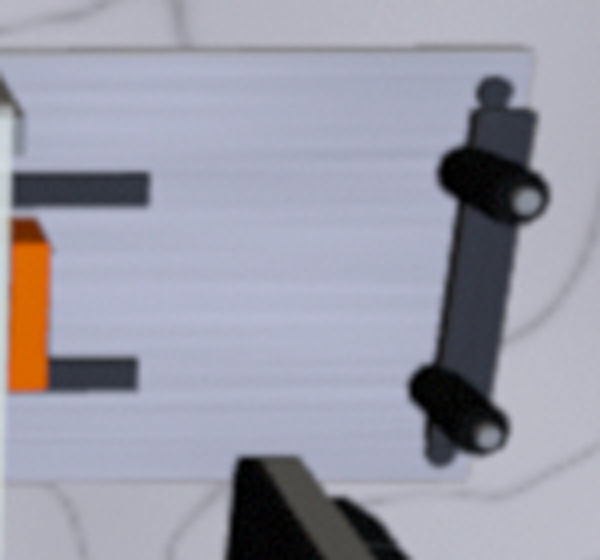

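```bash
python3 - <<'E'
from h import *
import pickle
from scipy.optimize import least_squares
f=pickle.load(open("w1.pkl","rb"));F=pickle.load(open("F0.pkl","rb"));t=F["top"]
ob=[(f,(193,153),(-85,-315,12),1),(f,(473.5,151.8),(-85,85,12),1),(f,(456.8,260),(85,85,12),1),(f,(234.2,166.3),(-88,-223,134),1)]
ob+=[(t,(150+x/2.9,110+y/2.9),m,.8) for (x,y),m in zip(((427,200),(417,327),(720,350),(728,222)),((85,85,12),(-85,85,12),(-85,-315,12),(85,-315,12)))]
def w(p,m): return Ro.from_euler("z",p[2]).as_matrix()@np.array(m,float)+[p[0],p[1],0]
def res(p,o=ob): return np.concatenate([(proj(g,w(p,m))-xy)*k for g,xy,m,k in o])
for o in(ob[:4],ob[4:],ob):
    s=least_squares(res,[515,56,-.096],args=(o,),loss="soft_l1");print(s.x,res(s.x,o).reshape(-1,2).round(1).tolist())
p=s.x
print("hub",proj(f,w(p,(0,-215,108))))
def inv(X): return Ro.from_euler("z",p[2]).as_matrix().T@(X-np.array([p[0],p[1],0]))
for n,(x,y) in dict(a_tip=(54,203),a_in=(150,280),b_tip=(395,142),b_in=(347,240),c_tip=(565,422),c_in=(450,410)).items():
    v=inv(atz(f,(180+x/4,140+y/4),108))-[0,-215,108]; print(n,v.round(1),np.hypot(*v[:2]).round(1),np.degrees(np.arctan2(-v[0],-v[1])).round(1))
for n,(x,y) in dict(p1=(528,202),p2=(488,435)).items(): print(n,inv(atz(f,(340+x/4,140+y/4),54)).round(1))
for n,(x,y) in dict(n1=(48,240),n2=(49,390)).items(): print("nose",inv(atz(f,(340+x/4,140+y/4),52)).round(1))
E
```

```text
[ 5.16397771e+02  5.95629432e+01 -9.14781980e-02] [[-2.5, -0.1], [4.3, 0.1], [2.8, 1.1], [-0.8, -0.1]]
[ 5.15461245e+02  5.57473852e+01 -9.60216361e-02] [[-0.4, -0.3], [-0.6, 0.2], [0.6, 0.3], [0.4, -0.2]]
[ 5.16328120e+02  5.83360060e+01 -9.22467716e-02] [[-3.4, -0.2], [3.4, 0.2], [2.0, 1.2], [-2.0, -0.2], [-1.1, -0.4], [-1.1, 0.1], [0.1, -0.1], [-0.2, -0.7]]
hub [251.49246673 237.13333685]
a_tip [-56.  -60.4   0. ] 82.4 42.8
a_in [-33.4 -36.2   0. ] 49.3 42.7
b_tip [-72.9  34.4   0. ] 80.6 115.3
b_in [-45.1  20.    0. ] 49.3 113.9
c_tip [10.9 81.2  0. ] 81.9 -172.4
c_in [ 7.  47.5  0. ] 48.0 -171.7
p1 [-40.9  63.1  54. ]
p2 [42.5 62.8 54. ]
nose [-27.8 -91.9  52. ]
nose [ 26.1 -89.5  52. ]
```

```bash
python3 - <<'E'
from h import *
import pickle
ps=np.pi-0.092
move_pose([400,364,260],down(ps))
f=grab_frame("wrist");save("w2",f);pickle.dump(f,open("w2.pkl","wb"))
for n,z in(("tin",0),("tin_knob",80)):
    print(n,[(round(d["score"],2),np.round(d["xy"],1).tolist(),atz(f,d["xy"],z).round(1)) for d in landmark_of("wrist",n)])
print([(round(d["score"],2),d["box"]) for d in trace("wrist","tin")])
print(read_time(),read_tcp_pos())
E
```

```text
tin [(0.89, [252.9, 316.9], array([620.7, 249.8,   0. ])), (0.84, [321.4, 215.4], array([462.8, 370.3,   0. ])), (0.81, [361.0, 317.4], array([637.2, 417.8,   0. ])), (0.8, [297.9, 76.5], array([283.3, 357. ,   0. ])), (0.61, [465.0, 100.2], array([329.1, 558.8,   0. ]))]
tin_knob [(0.97, [506.6, 99.8], array([331.7, 558.8,  80. ])), (0.94, [363.9, 344.7], array([612.9, 409.7,  80. ])), (0.84, [294.8, 64.8], array([281.9, 358.1,  80. ])), (0.76, [319.0, 243.1], array([466.4, 365. ,  80. ])), (0.73, [249.1, 342.7], array([596.3, 264.7,  80. ]))]
[(0.8, [271.2, 174.4, 98.1, 99.6]), (0.74, [331.0, 293.6, 66.2, 63.2]), (0.58, [236.5, 0.3, 115.5, 127.1]), (0.56, [222.9, 293.7, 62.5, 64.8]), (0.56, [414.9, 37.4, 133.4, 118.6])]
6.8333 [400.61967567 363.28004626 260.19793237]
```

View pics/w2.png

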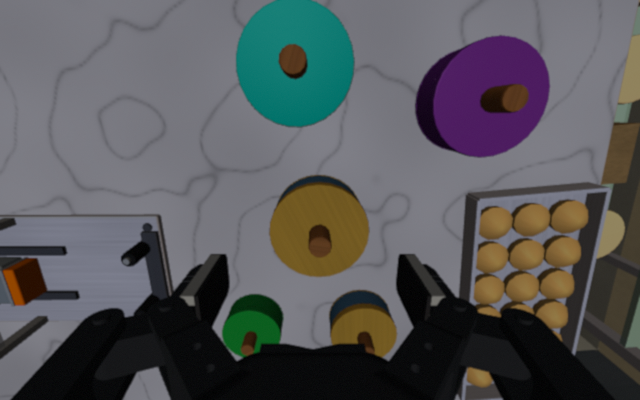

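```bash
python3 - <<'E'
from h import *
import pickle
f=pickle.load(open("w2.pkl","rb"));save("w2c",f,(220,160,200,200),3)
hsv=cv2.cvtColor(f["pixels"],cv2.COLOR_RGB2HSV);m=((hsv[...,0]>10)&(hsv[...,0]<30)&(hsv[...,1]>90)).astype(np.uint8)
sub=np.zeros_like(m);sub[165:285,262:378]=m[165:285,262:378]
c=max(cv2.findContours(sub,0,1)[0],key=cv2.contourArea);e=cv2.fitEllipse(cv2.convexHull(c));print(e,atz(f,e[0],56).round(1))
print("knob top",atz(f,(318.5,246),96).round(1))
for d in((-49,0),(49,0)):print(atz(f,(e[0][0]+d[0],e[0][1]),56).round(1))
E
```

```text
((318.7413330078125, 229.07232666015625), (94.4178237915039, 98.67350006103516), 88.12255096435547) [459.4 365.8  56. ]
knob top [462.1 364.5  96. ]
[454.  307.3  56. ]
[464.9 424.2  56. ]
```

View pics/w2c.png

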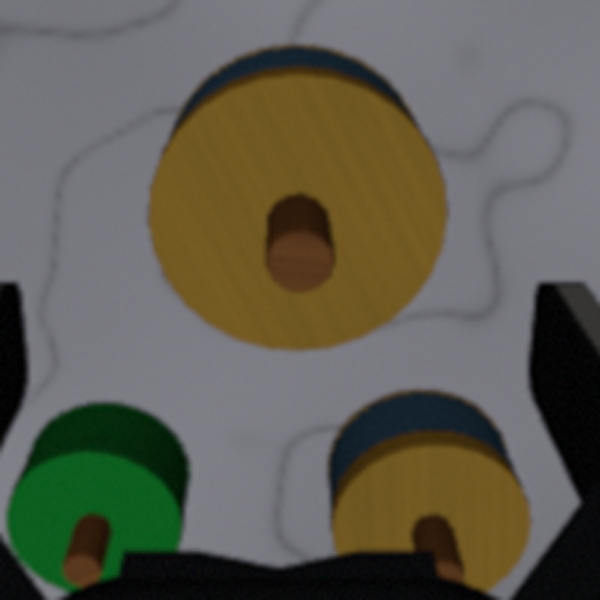

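```bash
python3 - <<'E'
from h import *
ps=np.pi-0.092
move_pose([461,365,150],down(ps))
servo_line([461,365,88],velocity=80)
print(read_wrist_force(),read_tcp_pos())
gripper_to(0);print("gap",read_finger_gap(),read_wrist_force())
servo_line([461,365,160],velocity=100)
print("gap",read_finger_gap(),read_wrist_force(),read_time())
E
```

```text
[-0.63255714 -0.26169498 -0.04447723] [461.41703121 365.18985479  88.40269633]
gap 24.637259791461343 [0.53807506 1.68663761 1.26004331]
gap 24.81311455017884 [-0.21954266 -0.42815672 -3.75090339] 9.7667
```

```bash
python3 - <<'E'
from h import *
ps=np.pi-0.092
x,y=514.9,44.0
move_pose([x,y,190],down(ps))
servo_line([x,y,108],velocity=100)
wait(0.1);b=np.array(read_wrist_force());print(b)
z=108
while z>97:
    z-=1; servo_line([x,y,z],velocity=30); F=np.array(read_wrist_force())
    if F[2]-b[2]>2.5: break
print(z,read_tcp_pos(),F,read_time())
f=grab_frame("wrist");save("w3",f)
E
```

```text
[-0.2015373   0.24406154 -3.3850078 ]
100 [515.13896456  44.03699882 100.35251258] [-0.79781416  0.42316542 -0.67013756] 14.075
```

View pics/w3.png

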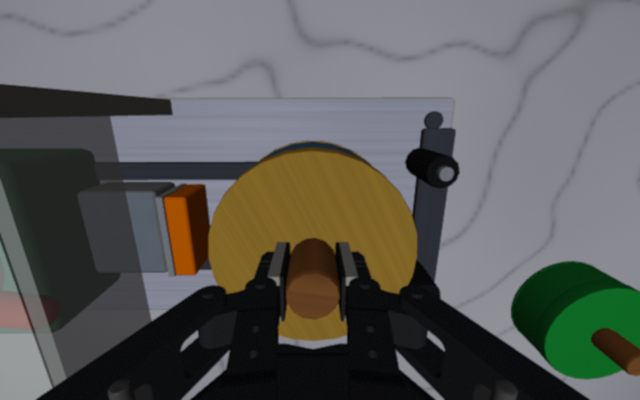

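```bash
python3 - <<'E'
from h import *
ps=np.pi-0.092
f=grab_frame("wrist")
p=[516.3,58.3,-.092]
inv=lambda X: Ro.from_euler("z",p[2]).as_matrix().T@(X-np.array([p[0],p[1],0]))
for xy,z in(((206,186),52),((196,273),52),((313,247),68),((208,240),68),((418,240),68),((447,174),54),((203,185),52)):print(xy,inv(atz(f,xy,z)).round(1))
gripper_to(85);print(read_finger_gap(),read_wrist_force())
servo_line([514.9,44,190],velocity=120)
f=grab_frame("wrist");save("w4",f);print(read_time())
E
```

```text
(206, 186) [-33.8 -76.4  52. ]
(196, 273) [ 24.1 -89.3  52. ]
(313, 247) [ -2.3 -13.6  68. ]
(208, 240) [ -6.6 -72.7  68. ]
(418, 240) [-6.6 45.4 68. ]
(447, 174) [-41.4  63.   54. ]
(203, 185) [-34.4 -78.1  52. ]
84.80858072868838 [ 0.33293302  0.28553258 -0.25056216]
15.7417
```

View pics/w4.png

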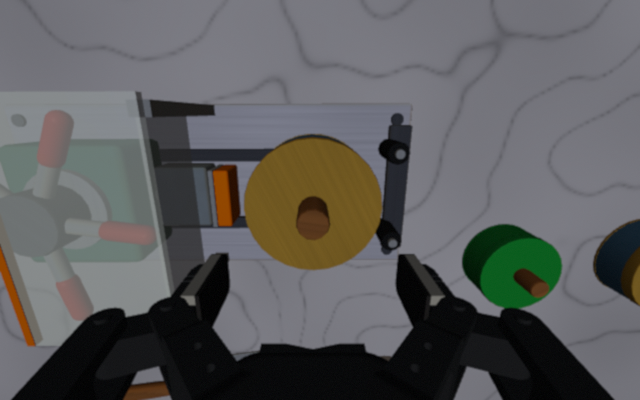

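```bash
cat >> h.py <<'E'
P=np.array([516.3,58.3,-.092]);RC=Ro.from_euler("z",P[2]).as_matrix()
HUB=RC@np.array([0,-215,0])+[P[0],P[1],0]
def fpose(phi,d=18,r=66,z=114):
    phi=np.radians(phi);rad=np.array([-np.sin(phi),-np.cos(phi),0]);tan=np.array([-np.cos(phi),np.sin(phi),0])
    return HUB+RC@(r*rad-d*tan)+[0,0,z], down(P[2]+np.pi-phi)
def meas(b=np.zeros(4)):
    F=np.array(read_wrist_force());M=np.array(read_torque());p=np.array(read_tcp_pos());
    v=np.r_[F,M[2]]-b;r=p-HUB
    T=r[0]*v[1]-r[1]*v[0]   # N mm, +ccw, force on tool
    u=RC.T@r; phi=np.degrees(np.arctan2(-u[0],-u[1])); rr=np.hypot(*u[:2])
    return T/66,(T+1000*v[3])/66,v,phi,rr
E
python3 - <<'E'
from h import *
for a in range(-45,66,10):
    p,o=fpose(a);q=ik(p,o);print(a,p.round(),None if q is None else np.round(q,2))
gripper_to(0);print(read_finger_gap())
p,o=fpose(-41,z=240)
move_pose(p,o);print(read_tcp_pos(),read_time())
f=grab_frame("wrist");save("w5",f);import pickle;pickle.dump(f,open("w5.pkl","wb"))
E
```

```text
-45 [ 553. -195.  114.] [-0.51  0.25  1.9  -0.    0.99 -2.78]
-35 [ 545. -204.  114.] [-0.53  0.24  1.91  0.    0.99 -2.62]
-25 [ 536. -212.  114.] [-0.55  0.23  1.93 -0.    0.99 -2.47]
-15 [ 525. -218.  114.] [-0.57  0.22  1.94 -0.    0.98 -2.31]
-5 [ 514. -222.  114.] [-0.59  0.2   1.96  0.    0.98 -2.15]
5 [ 502. -224.  114.] [-0.6   0.18  1.99  0.    0.98 -2.  ]
15 [ 491. -224.  114.] [-0.62  0.16  2.01  0.    0.97 -1.83]
25 [ 479. -222.  114.] [-0.63  0.13  2.04  0.    0.97 -1.67]
35 [ 468. -218.  114.] [-0.63  0.11  2.07  0.    0.97 -1.5 ]
45 [ 457. -212.  114.] [-0.64  0.08  2.1   0.    0.96 -1.33]
55 [ 448. -204.  114.] [-0.63  0.05  2.13 -0.    0.96 -1.15]
65 [ 440. -195.  114.] [-0.63  0.03  2.15 -0.    0.96 -0.97]
0.052927635025387366
[ 549.53305376 -198.21860871  239.59120765] 17.55
```

View pics/w5.png

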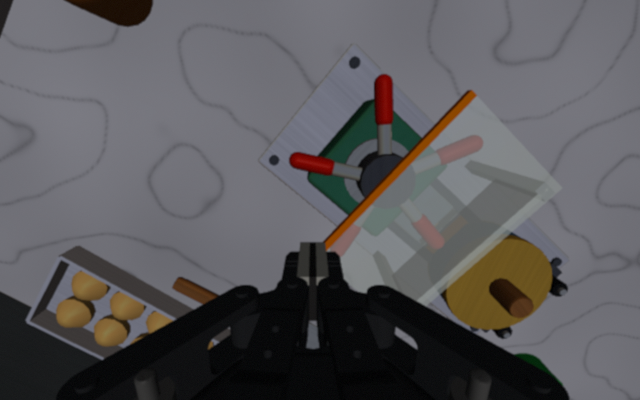

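```bash
python3 - <<'E'
from h import *
import pickle
f=pickle.load(open("w5.pkl","rb"))
im=f["pixels"][:,:,::-1].copy()
def W(m): return RC@np.array(m,float)+[P[0],P[1],0]
def dot(X,c): 
    u=proj(f,X);cv2.circle(im,tuple(int(v) for v in u.round()),2,c,-1);return u.round(1)
p,o=fpose(-41,z=108);print("finger",dot(p,(255,255,0)))
for x in(-88,88):print("guard",dot(W((x,-223,134)),(0,255,255)))
for k in range(5):
    a=np.radians(43+72*k);print("tip",dot(W((-85*np.sin(a),-215-85*np.cos(a),108)),(0,255,0)))
dot(W((0,-215,108)),(255,0,0))
cv2.imwrite("pics/w5c.png",cv2.resize(im[30:330,220:580],None,fx=2.2,fy=2))
E
```

```text
finger [311.8 200. ]
guard [475.4  91. ]
guard [314.4 257.1]
tip [383.9  76. ]
tip [482.2 140.3]
tip [442.1 245.8]
tip [336.5 255.8]
tip [291.9 160.3]
```

View pics/w5c.png

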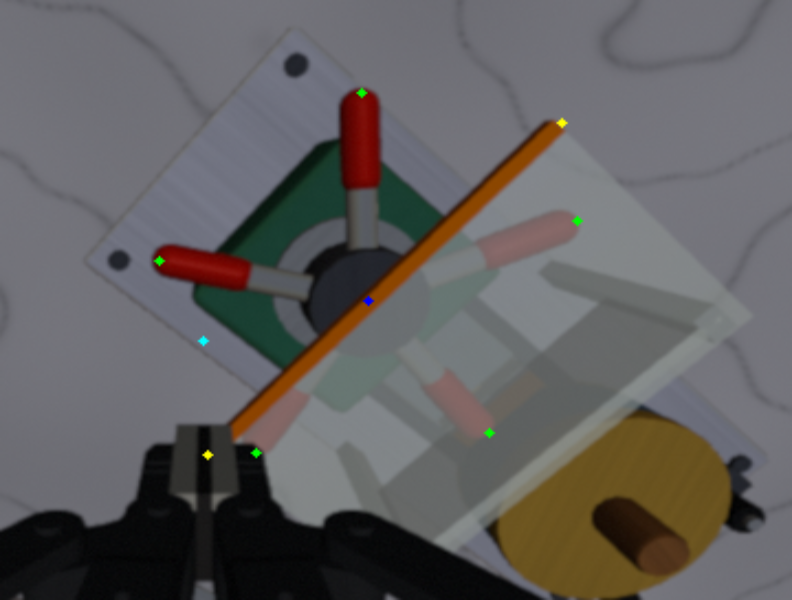

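```bash
python3 - <<'E'
from h import *
p,o=fpose(-35,r=70,z=240);servo_line(p,o,velocity=100)
p,o=fpose(-35,r=70);servo_line(p,o,velocity=100)
wait(.1);v=[meas()[2] for _ in range(3)];b=np.mean(v,0);np.save("b.npy",b);print("bias",b.round(2),read_tcp_pos(),p,read_time())
for a in range(-33,-16,2):
    p,o=fpose(a,r=70);servo_line(p,o,velocity=40);m=meas(b)
    print(a,"T/66 %.2f  withM %.2f phi %.1f r %.1f"%(m[0],m[1],m[3],m[4]),m[2].round(2))
wait(.3);m=meas(b);print("rest",m[0],m[1]);print(read_time())
E
```

```text
bias [-0.6   0.26  0.92 -0.06] [ 547.37015809 -207.93653907  114.8985658 ] [ 546.89142899 -207.65142299  114.        ] 19.3667
-33 T/66 0.03  withM 0.93 phi -47.4 r 72.4 [ 0.12 -0.09 -0.72  0.06]
-31 T/66 0.73  withM 1.48 phi -45.4 r 72.3 [ 0.71  0.19 -0.99  0.05]
-29 T/66 -0.07  withM 0.48 phi -43.4 r 72.3 [-0.24  0.2  -1.28  0.04]
-27 T/66 0.43  withM 2.12 phi -41.4 r 72.3 [ 0.51 -0.03 -1.03  0.11]
-25 T/66 4.37  withM 5.81 phi -40.0 r 72.4 [ 4.14  1.03 -2.4   0.09]
-23 T/66 5.68  withM 6.98 phi -37.9 r 72.4 [ 4.9   1.96 -2.47  0.09]
-21 T/66 5.19  withM 6.15 phi -35.6 r 72.4 [ 4.64  1.44 -1.96  0.06]
-19 T/66 3.56  withM 4.70 phi -33.5 r 72.4 [ 3.56  0.22 -1.35  0.08]
-17 T/66 4.64  withM 5.41 phi -31.4 r 72.4 [ 4.3   0.83 -2.03  0.05]
rest 4.321366791607783 5.287313868700391
21.9167
```

```bash
python3 - <<'E'
from h import *
b=np.load("b.npy");L=[]
for a in np.arange(-13,56,4):
    p,o=fpose(a,r=70);servo_line(p,o,velocity=45);m=meas(b);L.append(m[0])
    print(a,"T %.2f M %.2f phi %.1f r %.1f"%(m[0],m[1],m[3],m[4]),m[2].round(1))
    if m[0]>9 or (len(L)>2 and np.mean(L[-2:])>7.7): print("stop");break
print(read_time())
E
```

```text
-13 T 3.37 M 4.70 phi -27.2 r 72.4 [ 3.6 -0.7 -1.5  0.1]
-9 T 3.61 M 4.99 phi -23.3 r 72.4 [ 3.7 -0.7 -1.9  0.1]
-5 T 2.82 M 4.36 phi -19.3 r 72.4 [ 2.8 -0.7 -1.7  0.1]
-1 T 3.71 M 4.06 phi -15.4 r 72.4 [ 3.8 -2.1 -2.   0. ]
3 T 2.94 M 3.99 phi -11.4 r 72.4 [ 2.9 -1.7 -1.9  0.1]
7 T 3.37 M 4.54 phi -7.4 r 72.4 [ 3.1 -1.6 -1.3  0.1]
11 T 2.70 M 3.96 phi -3.4 r 72.4 [ 2.4 -2.4 -1.5  0.1]
15 T 3.14 M 4.02 phi 0.6 r 72.4 [ 2.5 -3.7 -1.3  0.1]
19 T 4.01 M 5.47 phi 4.6 r 72.4 [ 3.1 -3.5 -1.8  0.1]
23 T 2.58 M 3.47 phi 8.6 r 72.3 [ 1.9 -2.3 -1.6  0.1]
27 T 4.14 M 5.19 phi 12.5 r 72.3 [ 2.9 -3.2 -0.7  0.1]
31 T 4.43 M 6.57 phi 16.5 r 72.3 [ 2.9 -3.8 -1.   0.1]
35 T 4.96 M 5.85 phi 20.5 r 72.3 [ 3.2 -3.8 -0.9  0.1]
39 T 4.34 M 5.68 phi 24.5 r 72.2 [ 3.4 -2.  -1.   0.1]
43 T 3.71 M 4.73 phi 28.6 r 72.2 [ 2.6 -2.1 -1.2  0.1]
47 T 4.15 M 4.91 phi 32.6 r 72.1 [ 3.2 -2.1 -0.1  0.1]
51 T 4.44 M 4.70 phi 36.5 r 72.1 [ 3.9 -1.7  0.3  0. ]
55 T 4.10 M 4.75 phi 40.5 r 72.1 [ 3.7 -1.6  0.2  0. ]
26.5667
```

```bash
python3 - <<'E'
from h import *
for a,z,v in((51,114,60),(51,175,120)):
    p,o=fpose(a,r=70,z=z);servo_line(p,o,velocity=v)
p,o=fpose(-27,r=70,z=175);servo_line(p,o,velocity=140)
f=grab_frame("wrist");save("w6",f,(200,30,400,300),2);import pickle;pickle.dump(f,open("w6.pkl","wb"))
print(read_time())
E
```

```text
29.0333
```

View pics/w6.png

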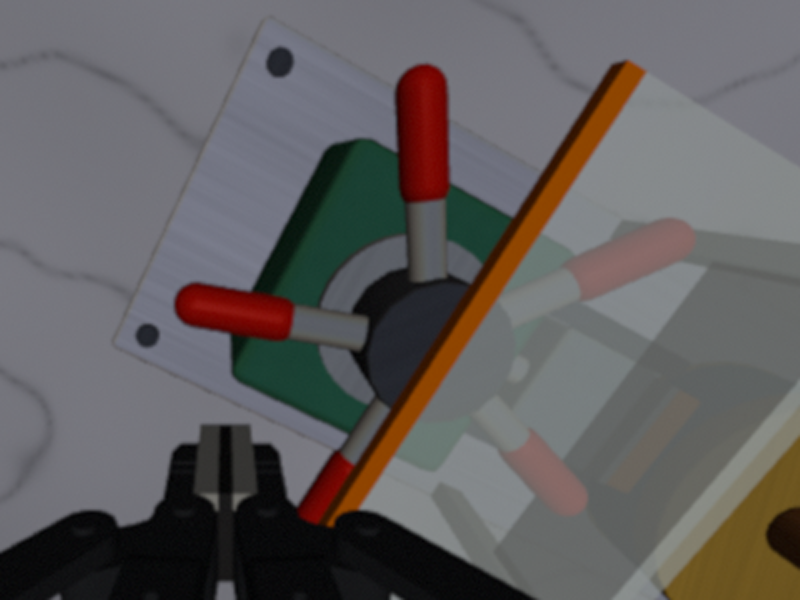

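```bash
python3 - <<'E'
from h import *
import pickle
f=pickle.load(open("w6.pkl","rb"))
for xy in((293,181),(345,190)):
    u=RC.T@(atz(f,xy,108)-HUB-[0,0,108])if 0 else RC.T@(atz(f,xy,108)-HUB);print(xy,np.degrees(np.arctan2(-u[0],-u[1])),np.hypot(*u[:2]))
p,o=fpose(-27,r=70);servo_line(p,o,velocity=100)
v=[]
for a in(-25,-23):
    p,o=fpose(a,r=70);servo_line(p,o,velocity=15);v.append(meas()[2])
b=np.mean(v,0);np.save("b2.npy",b);print(b.round(2),np.round(v,2),np.load("b.npy").round(2))
L=[]
for a in np.arange(-21,5,2):
    p,o=fpose(a,r=70);servo_line(p,o,velocity=15);m=meas(b);L.append((a,m[0]))
    print(a,"T %.2f M %.2f phi %.1f"%(m[0],m[1],m[3]),m[2].round(1))
    if m[0]>8: break
pickle.dump(L,open("L.pkl","wb"))
print(read_time())
E
```

```text
(293, 181) -16.64069239979692 83.69368951979459
(345, 190) -16.464239677491413 49.248837021695905
[-0.28 -0.3  -0.04  0.02] [[-0.16 -0.38 -0.57  0.01]
 [-0.4  -0.22  0.5   0.03]] [-0.6   0.26  0.92 -0.06]
-21 T 0.69 M 0.23 phi -35.4 [ 0.6  0.3  0.6 -0. ]
-19 T -0.54 M -1.05 phi -33.4 [-0.7  0.2 -0.4 -0. ]
-17 T 0.63 M 0.48 phi -31.4 [ 0.2  1.  -0.4 -0. ]
-15 T 2.84 M 2.52 phi -29.8 [ 2.4  1.1 -0.8 -0. ]
-13 T 6.09 M 5.97 phi -28.1 [ 5.1  2.2 -0.9 -0. ]
-11 T 5.91 M 5.74 phi -26.0 [ 5.1  1.7 -1.5 -0. ]
-9 T 5.02 M 5.19 phi -23.9 [ 4.4  1.1 -1.2  0. ]
-7 T 5.30 M 5.16 phi -21.9 [ 4.8  0.7 -1.3 -0. ]
-5 T 5.81 M 4.61 phi -19.8 [ 5.3  0.7 -1.5 -0.1]
-3 T 7.02 M 7.38 phi -17.7 [ 6.4  0.8 -2.5  0. ]
-1 T 6.04 M 5.97 phi -15.7 [ 5.5  0.3 -1.5 -0. ]
1 T 7.23 M 5.92 phi -13.6 [ 6.5  1.2 -0.6 -0.1]
3 T 6.62 M 6.19 phi -11.6 [ 6.   1.  -1.5 -0. ]
34.5417
```

```bash
python3 - <<'E'
from h import *
import pickle
L=pickle.load(open("L.pkl","rb"));b=np.load("b2.npy")
for a in np.arange(4,40,1.0):
    p,o=fpose(a,r=70);servo_line(p,o,velocity=12);m=meas(b);L.append((a,m[0]))
    print(a,"T %.2f M %.2f phi %.1f"%(m[0],m[1],m[3]),m[2].round(1))
    k=np.mean([x[1] for x in L[-4:]])
    if k>7.6 or a>=22: print("stop",k);break
pickle.dump(L,open("L.pkl","wb"))
f=grab_frame("wrist");save("w7",f,(300,150,340,250),2.3);pickle.dump(f,open("w7.pkl","wb"))
g=grab_frame("top");save("t7",g,(270,160,150,90),5)
print(read_time())
E
```

```text
4.0 T 5.71 M 6.34 phi -10.7 [ 5.1  0.9 -1.8  0. ]
5.0 T 6.70 M 6.44 phi -9.8 [ 6.1  0.6 -1.8 -0. ]
6.0 T 7.07 M 6.11 phi -8.9 [ 6.4  0.4 -1.8 -0.1]
7.0 T 7.63 M 7.70 phi -7.9 [ 6.9  0.6 -2.   0. ]
8.0 T 7.72 M 8.11 phi -7.0 [ 7.   0.7 -2.3  0. ]
9.0 T 7.51 M 7.41 phi -6.0 [ 6.8  0.9 -2.4 -0. ]
10.0 T 7.35 M 6.43 phi -5.0 [ 6.7  0.6 -3.3 -0.1]
11.0 T 8.11 M 7.73 phi -4.1 [ 7.4  1.  -3.2 -0. ]
stop 7.671436592732466
36.7083
```

View pics/w7.png

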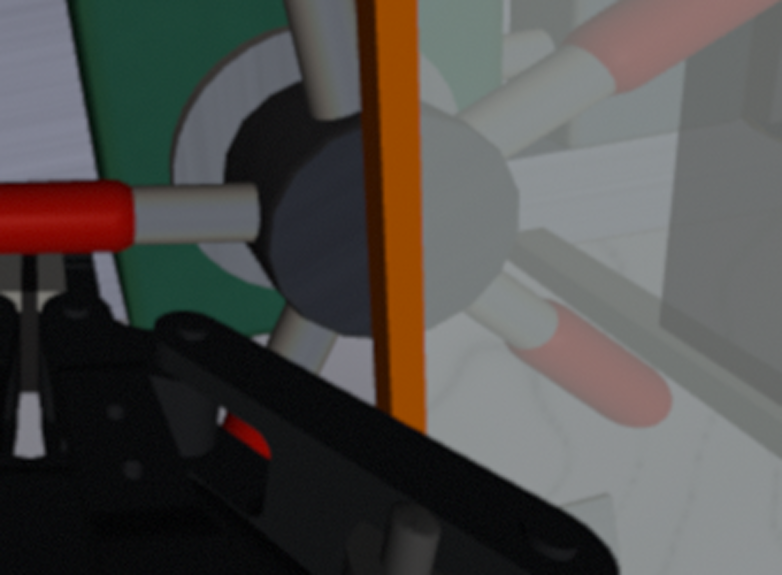

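View pics/t7.png

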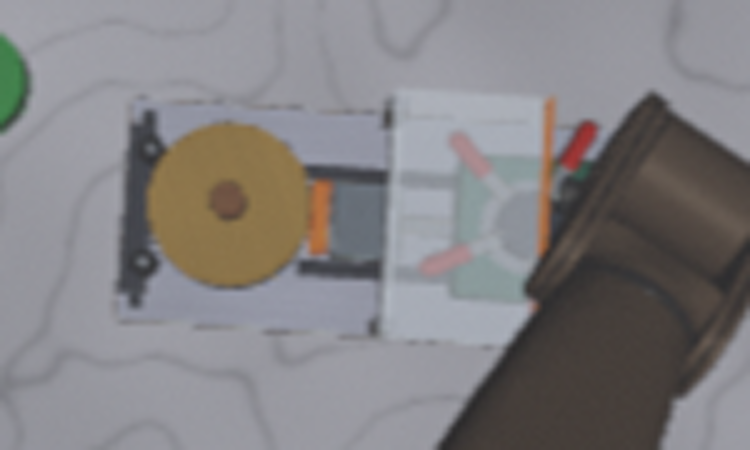

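```bash
python3 - <<'E'
from h import *
import pickle
L=pickle.load(open("L.pkl","rb"));b=np.load("b2.npy")
for a in np.arange(11.7,15.1,.7):
    p,o=fpose(a,r=70);servo_line(p,o,velocity=12);m=meas(b);L.append((a,m[0]))
    x=np.array(L[-7:]);k=np.polyval(np.polyfit(x[:,0],x[:,1],1),a)
    print(a,"T %.2f M %.2f phi %.1f fit %.2f"%(m[0],m[1],m[3],k))
    if k>8.9: print("stop");break
pickle.dump(L,open("L.pkl","wb"))
x=np.array([l for l in L if l[0]>=-13])
from scipy.optimize import curve_fit
for s in(None,.257):
    if s: r=curve_fit(lambda a,c,a0:c+s*np.maximum(0,a-a0),x[:,0],x[:,1],[5.5,0])
    else: r=curve_fit(lambda a,c,a0,s:c+s*np.maximum(0,a-a0),x[:,0],x[:,1],[5.5,0,.25])
    print(r[0],np.sqrt(np.diag(r[1])))
print(read_time())
E
```

```text
11.7 T 8.84 M 8.39 phi -3.5 fit 8.33
12.399999999999999 T 8.59 M 7.90 phi -2.8 fit 8.51
13.099999999999998 T 8.56 M 7.73 phi -2.2 fit 8.70
13.799999999999997 T 9.63 M 8.74 phi -1.5 fit 9.31
stop
[ 5.88461919 -0.05558468  0.2149832 ] [0.22440667 2.02919855 0.04096535]
[6.05307338 2.37808253] [0.20068759 0.99248825]
37.7083
```

```bash
python3 - <<'E'
from h import *
import pickle
for a,z,v in((7,114,40),(7,200,120)):
    p,o=fpose(a,r=70,z=z);servo_line(p,o,velocity=v)
move_pose([430,30,330],down(P[2]+np.pi))
f=grab_frame("wrist");save("w8",f,(140,100,360,200),2.2);g=grab_frame("top");save("t8",g,(270,160,150,90),5)
g2=grab_frame("scene");save("s8",g2,(240,110,200,200),3)
for xy in():0
print(read_time(),read_wrist_force());pickle.dump(f,open("w8.pkl","wb"))
E
```

```text
40.2333 [ 0.01928524 -0.39949098  0.08633953]
```

View pics/w8.png

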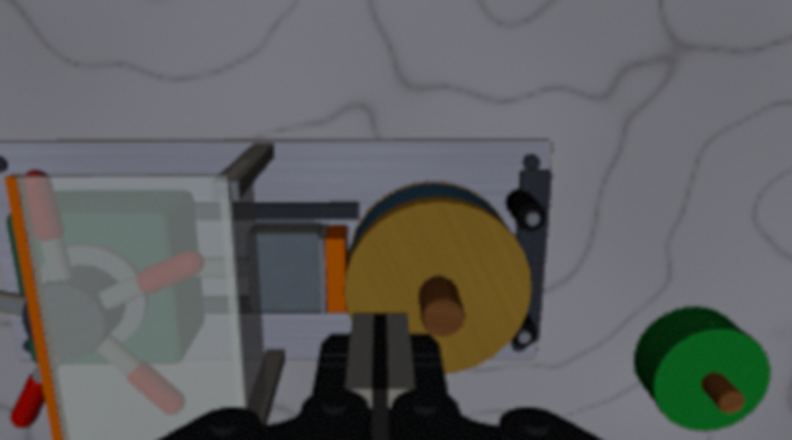

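View pics/t8.png

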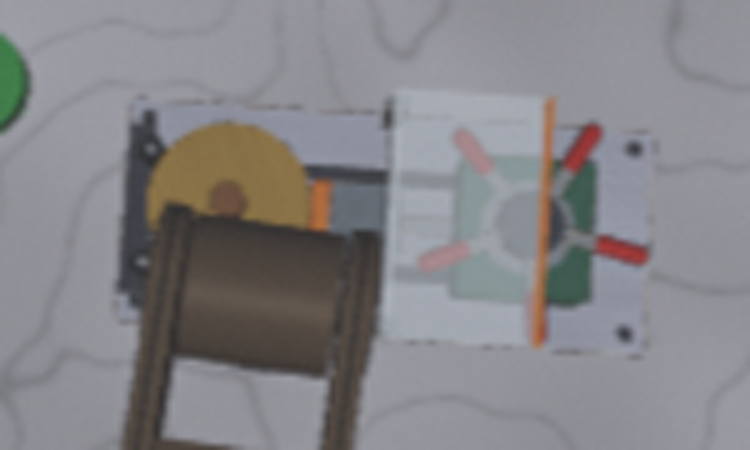

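View pics/s8.png

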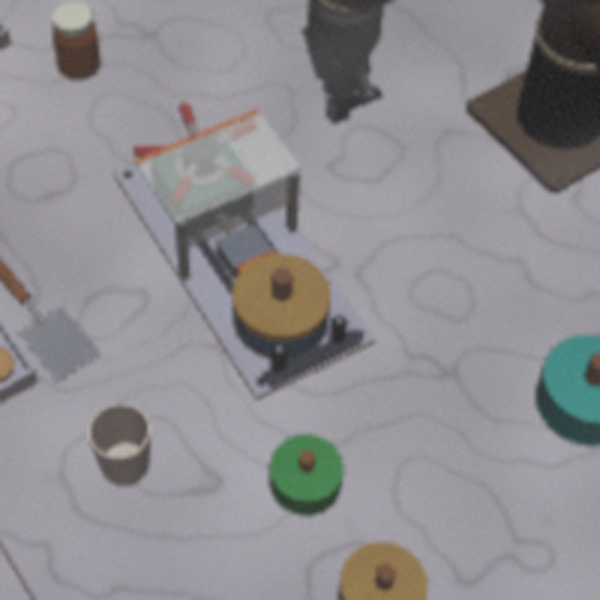

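```bash
python3 - <<'E'
from h import *
import pickle
f=pickle.load(open("w8.pkl","rb"))
inv=lambda X:(RC.T@(X-np.array([P[0],P[1],0]))).round(1)
for n,(x,y),z in(("knobtop",(442,318),108),("lid",(439,285),68),("postL",(531,218),54),("postR",(526,338),54),("noseTL",(347,228),52)):
    print(n,inv(atz(f,(140+x/2.2,100+y/2.2),z)))
hs=cv2.cvtColor(f["pixels"],cv2.COLOR_RGB2HSV);m=((hs[...,0]>10)&(hs[...,0]<30)&(hs[...,1]>90)).astype(np.uint8);m[:,:295]=0;m[:,385:]=0;m[:185]=0;m[241:]=0
ys,xs=np.nonzero(m)
# circle fit on lid rim, world z=68: left and right extremes per row
pts=[]
for r in range(192,236,3):
    c=np.nonzero(m[r])[0]
    if len(c)>20: pts+= [inv(atz(f,(c[0]-.5,r),68))[:2],inv(atz(f,(c[-1]+.5,r),68))[:2]]
pts=np.array(pts,float);A=np.c_[2*pts,np.ones(len(pts))];s=np.linalg.lstsq(A,(pts**2).sum(1),rcond=None)[0]
print("lid centre",s[:2],"R",np.sqrt(s[2]+s[0]**2+s[1]**2))
E
```

```text
knobtop [3.10e+00 1.00e-01 1.08e+02]
lid [-0.9  1.8 68. ]
postL [-41.6  61.1  54. ]
postR [44.  63.7 54. ]
noseTL [-34.2 -57.5  52. ]
lid centre [ 0.80262438 -2.67014858] R 62.09746541410689
```

```bash
python3 - <<'E'
from h import *
import pickle
p=RC@np.array([0,-15,0])+[P[0],P[1],210]
move_pose(p,down(P[2]+np.pi/2))
f=grab_frame("wrist");f0=f.copy();f["pixels"]=np.clip(f["pixels"]*1.6,0,255).astype(np.uint8);save("w9",f,(180,60,270,200),2.9);pickle.dump(f,open("w9.pkl","wb"));print(read_time())
E
```

```text
41.725
```

View pics/w9.png

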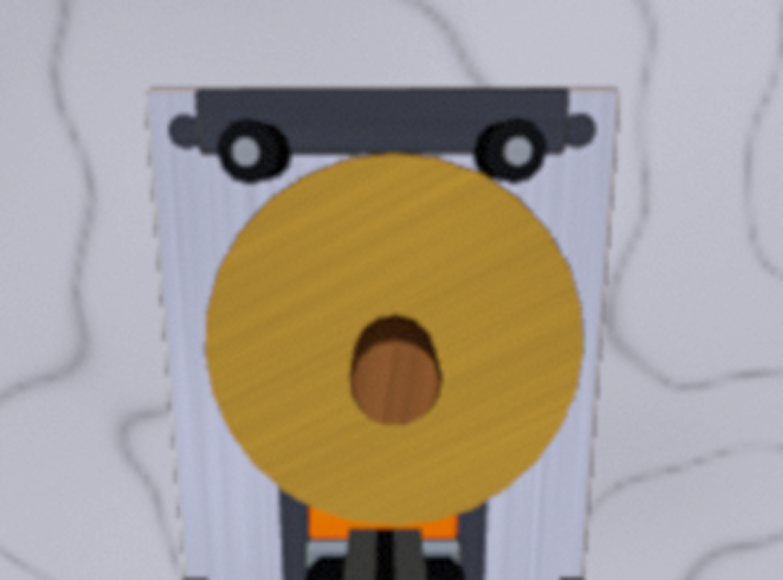

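The enlarged view shows the lid about 12 px (~3.7 mm) right of the posts' midline (395 vs 382 px). The right post is touched and the left one shows a ~4 px-scaled gap, so the tin is jammed on one post. I'll nudge it sideways low on its body, then re-tighten.

```bash
cat >> h.py <<'E'
def W(m): return RC@np.array(m,float)+[P[0],P[1],0]
E
python3 - <<'E'
from h import *
import pickle
o=down(P[2]+np.pi)
move_pose(W((86,2,210)),o)
servo_line(W((86,2,110)),velocity=150);servo_line(W((86,2,54)),velocity=80)
wait(.1)
b=np.mean([read_wrist_force() for _ in range(3)],0);print("b",b.round(2),read_time())
x=86;c=None
while x>62:
    x-=1 if c is None else .5
    servo_line(W((x,2,54)),velocity=20);F=RC.T@(np.array(read_wrist_force())-b);pc=RC.T@(np.array(read_tcp_pos())-[P[0],P[1],0])
    if abs(F[0])>1 or F[0]>1: print(x,F.round(1),pc.round(1))
    if c is None and F[0]>2: c=x
    if F[0]>14 or (c and c-x>4.0): break
print(read_time())
E
```

```text
b [ 0.06 -0.17 -0.45] 44.8667
85 [-1.2  0.2 -0.6] [85.1  2.  54.4]
77 [-1.2  0.3  0.5] [76.9  2.  54. ]
73 [ 5.3  0.3 -2. ] [74.   2.  54.3]
72.5 [ 6.3  0.7 -2. ] [74.   2.  54.5]
72.0 [ 7.   0.8 -3.5] [74.   2.  54.5]
71.5 [ 8.3  0.9 -3.7] [74.   2.  54.7]
71.0 [ 9.5  0.2 -3.7] [73.9  2.  54.8]
70.5 [ 9.6  1.1 -4.6] [73.8  2.  55. ]
70.0 [11.2  1.8 -4. ] [73.7  2.  55.2]
69.5 [11.2  0.8 -4.4] [73.6  2.  55.5]
69.0 [11.7  0.9 -3.2] [73.5  2.  55.7]
68.5 [12.4  1.2 -5.2] [73.4  2.  55.9]
50.3667
```

```bash
python3 - <<'E'
from h import *
b=np.array([.06,-.17,-.45])
for x in(67,65.5,64,62.5,61):
    servo_line(W((x,2,54)),velocity=20);F=RC.T@(np.array(read_wrist_force())-b);pc=RC.T@(np.array(read_tcp_pos())-[P[0],P[1],0])
    print(x,F.round(1),pc.round(1),round(read_time(),2))
    if pc[0]<70.6 or F[0]>24: break
E
```

```text
67 [14.   0.3 -3.6] [73.   2.  56.7] 50.62
65.5 [16.1  1.1 -2.6] [72.5  1.9 57.3] 50.87
64 [15.5  0.8 -1.6] [71.9  1.8 58. ] 51.12
62.5 [16.3  1.1 -0.6] [71.1  1.7 58.5] 51.37
61 [16.8 -0.3  0.7] [70.3  1.5 59.1] 51.62
```

```bash
python3 - <<'E'
from h import *
import pickle
b=np.array([.06,-.17,-.45])
for x in(59.5,):
    servo_line(W((x,2,54)),velocity=20);F=RC.T@(np.array(read_wrist_force())-b);pc=RC.T@(np.array(read_tcp_pos())-[P[0],P[1],0])
    print(x,F.round(1),pc.round(1),round(read_time(),2))
f=grab_frame("wrist");f["pixels"]=np.clip(f["pixels"]*1.6,0,255).astype(np.uint8);save("w10",f)
E
```

```text
59.5 [17.3 -0.7  0.9] [69.4  1.3 59.5] 51.87
```

View pics/w10.png

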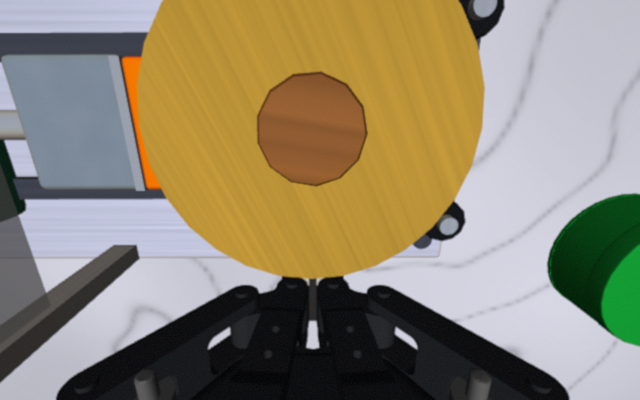

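```bash
python3 - <<'E'
from h import *
f=grab_frame("wrist")
inv=lambda X:(RC.T@(X-np.array([P[0],P[1],0])))
a=inv(atz(f,(483,5),54));c=inv(atz(f,(448,225),54))
hs=cv2.cvtColor(f["pixels"],cv2.COLOR_RGB2HSV);m=((hs[...,0]>10)&(hs[...,0]<30)&(hs[...,1]>90))
pts=[]
for r in range(20,236,8):
    q=np.nonzero(m[r,120:520])[0]+120; pts+=[inv(atz(f,(q[0]-.5,r),68))[:2]]
    if True: pts+=[inv(atz(f,(q[-1]+.5,r),68))[:2]]
pts=np.array(pts);s=np.linalg.lstsq(np.c_[2*pts,np.ones(len(pts))],(pts**2).sum(1),rcond=None)[0];R=np.sqrt(s[2]+s[0]**2+s[1]**2)
# orange nose excluded?
d=np.abs(np.hypot(*(pts-s[:2]).T)-R);k=d<2;pts=pts[k];s=np.linalg.lstsq(np.c_[2*pts,np.ones(len(pts))],(pts**2).sum(1),rcond=None)[0]
print(k.mean(),"lid",s[:2],np.sqrt(s[2]+s[0]**2+s[1]**2),"posts",a,c,[np.hypot(*(s[:2]-v[:2])) for v in(a,c)],read_time())
E
```

```text
0.7962962962962963 lid [ 0.07612304 -0.1938892 ] 61.687027798738136 posts [-42.18946783  62.16875311  54.        ] [42.53741641 62.62648709 54.        ] [np.float64(75.33577721593824), np.float64(75.82454162286517)] 51.9667
```

```bash
python3 - <<'E'
from h import *
import pickle
b=np.array([.06,-.17,-.45])
for x in(58,56.5):
    servo_line(W((x,2,54)),velocity=20);F=RC.T@(np.array(read_wrist_force())-b);pc=RC.T@(np.array(read_tcp_pos())-[P[0],P[1],0])
    print(x,F.round(1),pc.round(1),round(read_time(),2))
    if F[0]>18.6:break
servo_line(W((84,2,54)),velocity=100);servo_line(W((84,2,200)),velocity=220)
p,o=fpose(5,r=70,z=200);move_pose(p,o);p,o=fpose(5,r=70);servo_line(p,o,velocity=130)
print(read_time())
v=[]
for a in(7,9):
    p,o=fpose(a,r=70);servo_line(p,o,velocity=15);v.append(meas()[2])
b=np.mean(v,0);np.save("b3.npy",b);L=[];print(b.round(2))
for a in np.r_[11,12,13,14,np.arange(14.7,19,.7)]:
    p,o=fpose(a,r=70);servo_line(p,o,velocity=12);m=meas(b);L.append((a,m[0]))
    print(round(a,1),"T %.2f M %.2f phi %.1f"%(m[0],m[1],m[3]),end=" | ")
    if a>16 and np.mean([l[1] for l in L[-3:]])>8.6: print("stop");break
pickle.dump(L,open("L3.pkl","wb"));print(read_time())
E
```

```text
58 [18.9 -1.4  0.3] [68.5  1.2 59.9] 52.22
55.3917
[-0.68  0.37  0.07 -0.02]
11.0 T 0.72 M 0.35 phi -3.4 | 12.0 T 1.18 M 1.67 phi -2.4 | 13.0 T 2.04 M 2.82 phi -1.7 | 14.0 T 6.21 M 7.53 phi -1.6 | 14.7 T 8.89 M 9.16 phi -1.2 | 15.4 T 8.87 M 8.62 phi -0.6 | 16.1 T 9.35 M 9.15 phi 0.1 | stop
57.9083
```

```bash
python3 - <<'E'
from h import *
import pickle
for a,z,v in((9,114,50),(9,200,160)):
    p,o=fpose(a,r=70,z=z);servo_line(p,o,velocity=v)
p=RC@np.array([0,-15,0])+[P[0],P[1],210]
move_pose(p,down(P[2]+np.pi/2))
f=grab_frame("wrist");f["pixels"]=np.clip(f["pixels"]*1.6,0,255).astype(np.uint8);save("w11",f,(180,60,270,200),2.9);pickle.dump(f,open("w11.pkl","wb"));print(read_time())
E
```

```text
60.6417
```

View pics/w11.png

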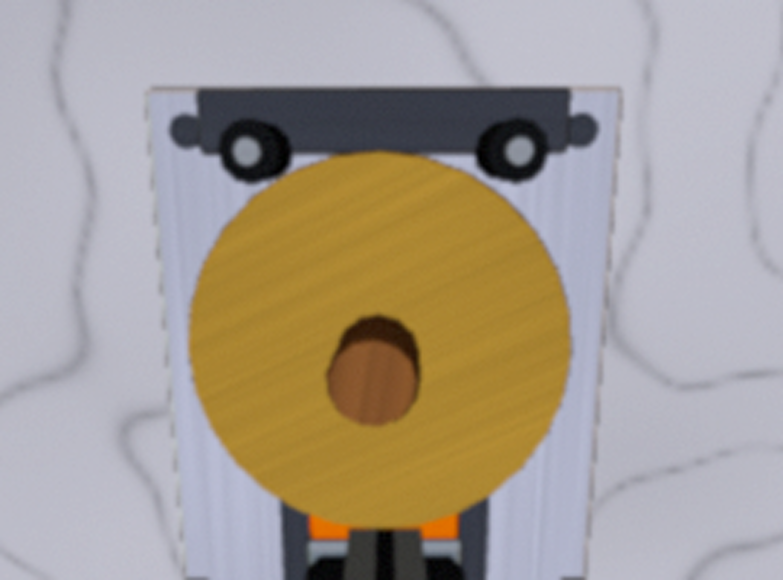

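```bash
python3 - <<'E'
from h import *
o=down(P[2]+np.pi)
move_pose(W((47,2,118)),o)
servo_line(W((47,2,103)),velocity=80)
b=np.array(read_wrist_force());print(b.round(1),read_time())
z=103
while z>88:
    z-=1.5;servo_line(W((47,2,z)),velocity=25);F=np.array(read_wrist_force())-b;pz=read_tcp_pos()[2]
    if F[2]>1.2: print(z,F.round(1),round(pz,1))
    if F[2]>13: break
    if read_time()>66.5: print("time");break
servo_line(W((50,2,140)),velocity=150)
print(read_time())
import pickle
f=grab_frame("scene");save("s12",f,(240,110,200,200),3)
E
```

```text
[-0.2  0.6  0.1] 62.35
95.5 [ 1.4 -0.9  2.9] 96.2
94.0 [ 4.5 -2.8  5.5] 95.2
92.5 [ 5.1 -2.5  6. ] 94.2
91.0 [ 4.2 -2.1  7.4] 93.5
89.5 [ 2.2 -1.7 14. ] 93.3
65.0833
```

View pics/s12.png

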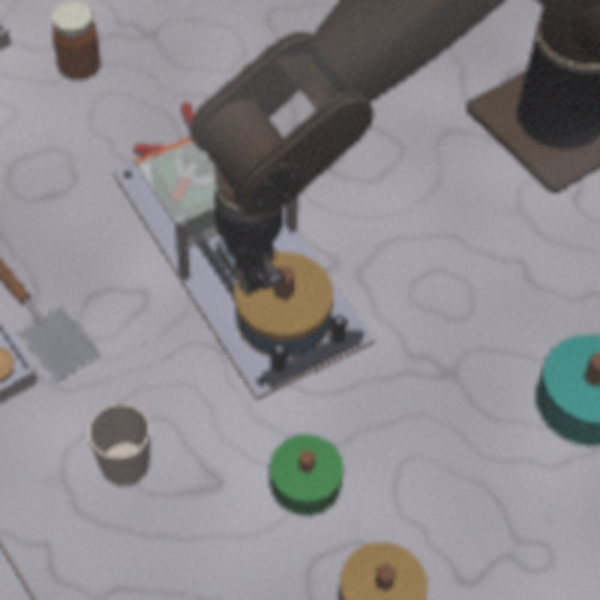

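```bash
python3 - <<'E'
from h import *
servo_line(W((50,2,215)),velocity=200)
p=RC@np.array([0,-15,0])+[P[0],P[1],210]
move_pose(p,down(P[2]+np.pi/2))
f=grab_frame("wrist");f["pixels"]=np.clip(f["pixels"]*1.6,0,255).astype(np.uint8);save("w13",f,(180,60,270,200),2.9);print(read_time(),read_wrist_force())
E
```

```text
67.0833 [ 0.30396295  0.34267529 -0.4175231 ]
```

View pics/w13.png

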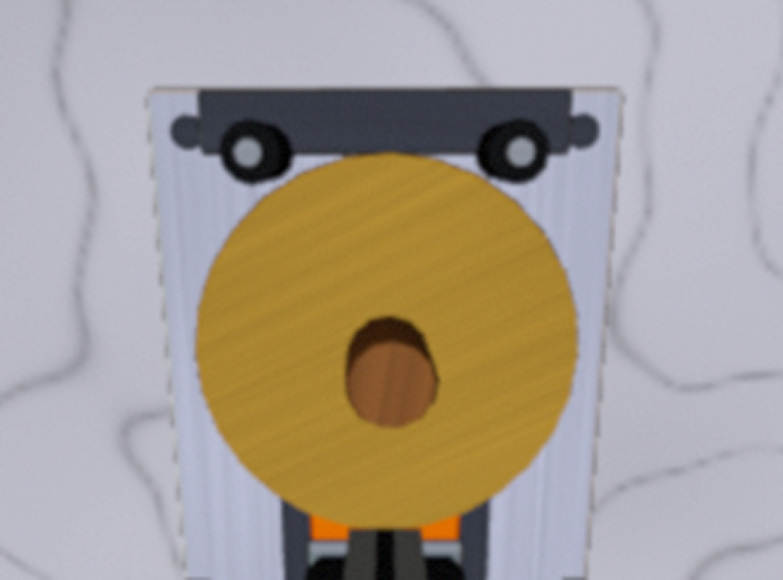

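```bash
python3 - <<'E'
from h import *
job_done();print(read_time())
E
```

```text
the job is handed in; nothing more can be done
the job is handed in; nothing more can be done
```

The tin is clamped on the bed and the job was handed in at about 67 s. I inferred that it rests on both posts but did not confirm it directly. I gripped the big blue tin with the brass lid by its knob and stood it about 14 mm short of the nest. I then turned the wheel clockwise with two spokes until I felt the tin seat.

**First seating:** the tin had jammed on one post, about 3.7 mm off centre. I nudged it sideways low on its body, with up to 19 N at the finger, which is more than I'd have liked on a thin tin. I then re-tightened by under 2 degrees. The nudge had lifted one side of the tin about 3 mm, so I pressed the lid down with up to 14 N until it felt solid.

**Last checks:**
- **Position:** the tin looks upright in the final picture, 0.8 mm off the posts' midline. If it rests on the nearer post, that leaves about 1 mm of gap at the other.
- **Clamping force:** the last spoke push read about 9.0–9.3 N, roughly 12–14 N at the nose. I did not feel the force again after pressing the lid down. That press moved the tin about 2 mm sideways and may have changed the force a little.
- **Disagreement:** the push force dropped less after the sideways nudge than I had calculated.
- **Dents:** I saw none, but could view only the lid and part of one side.
- **Surroundings:** the gripper was touching nothing at hand-in, and I did not touch the jar, the cup or the palette knife.

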